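# Pack the steel container and press the lid home

## Task

Lift the little steel container by its handle and stand it upright in the yellow sandwich box. Then take the loose lid from the sloped stand by its handle, lay it handle up in the mouth of the box, and press it down until both ends sit fully home, level and flush with the rim. Leave the other things where they are.

Things in the scene. Friction and masses are not known exactly. Their poses are not given: they have to be found in the camera images.
- turntable: Round bamboo turntable, 380 mm across, top 30 mm above the bench; origin at its centre on the bench. Its bearing is stiff: it stays put unless pushed hard. It carries the box, the tin, the jar and the egg ring.
- box: Open yellow sandwich box fixed on the turntable, outside 117 (x) x 167 (y) x 76 mm high, walls 5 mm, mouth 107 x 157 mm, floor 4 mm thick. Origin at the centre of its underside, z up. A pale seal strip lies inside each short end. Free floor between the strips: 107 x 131 mm, 62 mm high under the seated lid. Seated, the lid panel's top is level with the rim, 76 mm above the underside.
- seal_a (a joint): How far (m, 0 to 0.006) the box's pale silicone seal strip at its +y end is pressed down. The strip runs along x, from y = 66 to 78 mm; its top starts 4 mm below the rim. It bears the lid's weight, so a lid just laid in stands 6 mm proud; pressed with about 5 N the strip sinks 6 mm and stays down.
- seal_b (a joint): The same for the seal strip at the box's -y end, y = -66 to -78 mm.
- stand: Bamboo drying stand on the bench whose 106 x 160 mm board slopes 30 degrees, facing down its own -x side, with a 6 mm lip at the low edge; it carries the lid. Origin on the bench below the board's middle; the board's middle is 55 mm high.
- lid: Loose off-white flat lid, panel 100 (x) x 150 (y) x 10 mm, 0.13 kg, with a yellow bar handle upright on its middle: 50 mm long along x, 14 mm thick along y, 24 mm high (its top 34 mm above the underside). Origin at the centre of the underside, z out of the handle side. Starts on the sloped stand, x pointing up the slope. Fits the box either way round, x along the box's x, 3.5 mm of play.
- lid_handle (a point): Middle of the lid's handle, 24 mm above the lid's underside.
- lid_end_a (a point): On the lid panel's top face, 65 mm from the middle along +y.
- lid_end_b (a point): On the lid panel's top face, 65 mm from the middle along -y.
- tin: Loose stainless mini container, round, 60 mm across and 30 mm high, 0.12 kg, with a bar handle bridging its top: bar 42 mm long along x, 9 mm thick along y, 9 mm high, its top 54 mm above the underside, free gap of 15 mm below the bar. Origin at the centre of the underside.
- tin_handle (a point): Middle of the tin's handle bar, 49.5 mm above the underside.
- jar: Bystander: small closed glass jar with a steel cap, 60 mm across, 75 mm high, on the turntable; origin under its centre.
- egg_ring: Bystander: red egg ring lying flat on the turntable, 84 mm across, 16 mm high, small tab at +x; origin under its centre.
- mug: Bystander: blue mug, 80 mm across, 90 mm high; origin under its centre.
- oil: Bystander: green glass oil bottle, 60 mm across, 200 mm high; origin under its centre.
- bowl: Bystander: white bowl, 130 mm across, 55 mm high; origin under its centre.
- spatula: Bystander: kitchen spatula lying flat on the bench.
Things that resemble listed ones, but are neither listed nor needed, are in the scene too. Leave any purple look-alike of the stand alone. Leave any turquoise look-alike of the tin alone.

How it is judged:
On the way, in this order (a step that is already met when the one before it is completed fails the run):
1. the steel container stands upright on the floor of the yellow box, let go (x of tin in the frame of box between -0.026 and 0.026 m and y of tin in the frame of box between -0.05 and 0.05 m and z of tin in the frame of box between 0 and 0.01 m and angle between tin's own z axis and vertical below 0.15 rad and contact force between tin and the fingers below 0.05 N), for 0.2 s.
2. the lid is lifted off the stand (contact force between lid and stand below 0.02 N and distance of lid from where it was at the start of the episode above 0.04 m), for 0.2 s.
3. the lid lies handle up in the mouth of the box (horizontal distance between lid and box below 0.008 m and angle between the y axis of lid and the y axis of box, either way round below 0.08 rad and angle between lid's own z axis and vertical below 0.08 rad and z of lid in the frame of box below 0.0745 m), for 0.1 s.
At the end, for the whole second after the job is handed in: The container stands upright on the box floor under the lid; the lid lies handle up in the mouth, centred within 8 mm, in line within 0.08 rad, level within 0.03 rad, each end flush with the rim (at most 2.5 mm above, 3 mm below); both at rest (horizontal distance between lid and box below 0.008 m and angle between the y axis of lid and the y axis of box, either way round below 0.08 rad and angle between lid's own z axis and vertical below 0.03 rad and z of lid_end_a in the frame of box between 0.073 and 0.0785 m and z of lid_end_b in the frame of box between 0.073 and 0.0785 m and x of tin in the frame of box between -0.026 and 0.026 m and y of tin in the frame of box between -0.05 and 0.05 m and z of tin in the frame of box between 0 and 0.01 m and angle between tin's own z axis and vertical below 0.15 rad and linear speed of each of lid, tin below 0.02 m/s); the robot touches nothing.
It fails at once if the jar or the egg ring is pushed away (over 30 mm) or tipped over (distance of any of jar, egg_ring from where it was at the start of the episode above 0.03 m or angle between any of jar, egg_ring's own z axis and vertical above 0.4 rad).
It fails at once if the mug, oil bottle, bowl or spatula is pushed away (over 30 mm) or tipped over (distance of any of mug, oil, bowl, spatula from where it was at the start of the episode above 0.03 m or angle between any of mug, oil, bowl's own z axis and vertical above 0.4 rad).
It also fails if it takes over 61 s, if anything falls off the work surface, if the arm or the gripper's body presses on something with over 40 N, if the wrist force passes 120 N, or if a joint passes its speed limit or range.

## Robot

A 6-joint arm with a two-finger parallel gripper is mounted at the origin on the work surface. World frame = base frame: x ahead of the robot, y to its left, z up, the work surface at z = 0. Lengths are in m, angles in rad, forces in N, time in s.
With the tool pointing down it reaches from about 0.375 to 0.9 m from the base axis. Payload 3.1 kg.
Tool frame: the origin (TCP) lies midway between the tips of the shut fingers; the grasp point (between the pads) lies 19 mm behind it (manip.pinch_z is the distance from the TCP to the grasp point, in m); z points along the fingers, y is the line along which they close (so a half turn about z gives the same grasp; the last joint's range is limited). The gripper opens to 85 mm and grips with 20 to 120 N. Pads are 22 mm wide; open, the fingers measure 114 mm over their backs; the gripper's body (76 mm by 85 mm) begins 54 mm behind the grasp point. The pads swing forward as they close: fully open they stand 13 mm farther back than shut.
Start: joints at [-1.419, 0.527, 1.433, -0, 1.181, -0.178], TCP at [0.202, -0.591, 0.231] pointing down, gripper open.
Joint ranges: [-3.08, 3.08], [-0.75, 2.2], [0.22, 2.44], [-1.43, 4.57], [0, 2.65], [-2.85, 2.85]. Speed limits (rad/s): [2.79, 2.79, 3.14, 3.14, 3.14, 3.14].

## Interface

Orientations are given as a unit quaternion [x, y, z, w].
In Python, from station import manip, viewer, ticket gives the robot as it stands.
- The arm moves only by the shell command python3 -m creep 'ROWS' [FORCE]. ROWS is JSON, a list of rows, each an object with "slide": the shift along the tool's x, y, z in cm, a list of three; "angular": the turn, a rotation vector about the tool's x, y, z in rad, a list of three; "claw": the opening, from -1 (shut) to 1 (fully open). A call has 1 to 10 rows; each row shifts and turns the commanded pose from where the row before left it, along the tool's axes as they then stand; what a row does not reach is not made up. A row lasts 1/12 s, in which the tool goes at most 41.7 mm and 7.16 degrees, less where a joint would pass 70% of its speed; a pose out of reach is approached as far as the arm can. A call with a gripper value outside its range is refused whole. The fingers move at their own pace and stop on an object; FORCE is the grip in N (left out, the last holds). Time passes only in rows, so rows that do not move let the fingers close. It gives the time, the measured TCP pose, the force, the opening and the grip force at its end, in the units of the state.
- manip.sense(): the state, without advancing time (a new reading comes with each control period).
- viewer.snapshot(name): name is "side" or "top"; returns the picture (384x512x3 uint8, blue, green, red); there is no depth.
- viewer.calibration(name): a dict with "fov_y" (degrees; the focal length in pixels is half the picture's height over the tangent of half this angle, whatever the lens; pixels are square), "cx", "cy" (the principal point, pixels), "T" (4x4, takes a point from camera to world coordinates). Camera axes: x right, y up, looking along -z (the intrinsics and any distortion apply to the point x, -y, -z); pixel columns grow to the right and rows downward; lengths in m; the calibration is good to about 2 mm. A picture is of the moment at which its call begins. calibration takes no time and is no camera call.
- ticket.sign_off(): hands the job in; it is judged then, once.
The state is a dict: "t": time; "q": joint angles; "qd": joint speeds; "tau": joint torques, N m; "tcp_pos": TCP position; "tool_rot": TCP orientation; "force": force on the tool from outside, world axes, zero at the start; "ft_torque": the same for the moment, N m; "finger_gap": opening from 0.0 (shut) to 1.0 (fully open); "gripper_force": force on a finger pad.
Only numpy, scipy, OpenCV 4.12 (cv2) and the standard library are available. Lean on these libraries where they do the work, as an engineer would, in place of code of your own. Each camera call takes 0.05 s, during which the arm holds its last target. There are 200 camera calls.

## Working session

There is one attempt and no reset: what is moved stays moved. The work goes in short steps, Python scripts to look and compute and a shell command to move; the robot and the scene stay as the last step left them, time stands still between calls to the robot, and variables do not carry over. Pictures are saved under pics/ and viewed, at most 10 in all, crops included, and the job is handed in when it is done.

```bash
ls; mkdir -p pics; python3 - <<'E'
from station import manip, viewer
import cv2,numpy as np
for n in("side","top"):
    c=viewer.calibration(n); print(n,c)
    cv2.imwrite(f"pics/{n}0.png",viewer.snapshot(n))
s=manip.sense(); print(s, manip.pinch_z)
E
```

```text
pics
side {'fov_y': 42.73124358224413, 'cx': 254.8061136023844, 'cy': 186.6260079738648, 'T': array([[ 0.9558059 ,  0.21503976, -0.20048189,  0.14137516],
       [-0.29379756,  0.72383353, -0.62429802, -1.12747995],
       [ 0.01086661,  0.65560882,  0.75502251,  1.51842572],
       [ 0.        ,  0.        ,  0.        ,  1.        ]])}
top {'fov_y': 44.46999807414393, 'cx': 258.8292166826878, 'cy': 191.24470098316843, 'T': array([[-4.31324917e-03,  9.93108055e-01, -1.17122959e-01,
         3.02186898e-01],
       [-9.99988237e-01, -4.54340819e-03, -1.69818831e-03,
         6.35139361e-02],
       [-2.21862190e-03,  1.17114256e-01,  9.93115969e-01,
         1.94812486e+00],
       [ 0.00000000e+00,  0.00000000e+00,  0.00000000e+00,
         1.00000000e+00]])}
{'t': 0.1, 'q': array([-1.41950845e+00,  5.28423662e-01,  1.43378094e+00,  1.91506855e-05,
        1.18141752e+00, -1.78518508e-01]), 'qd': array([-0.00034125, -0.00133597, -0.00262007, -0.00067886, -0.00117871,
       -0.00152667]), 'tau': array([ 3.43000493e-04, -4.43302882e+01, -1.78587878e+01, -3.18944540e-04,
        3.89159672e-03, -7.47352772e-06]), 'tcp_pos': array([ 0.20233445, -0.59065253,  0.23039833]), 'tool_rot': array([ 9.86434342e-01,  1.64153159e-01,  2.26695692e-05, -1.01451980e-03]), 'force': array([ 0.89768208, -0.21979233, -0.06391406]), 'ft_torque': array([-0.02443635, -0.04533596, -0.04139783]), 'gripper_force': 0.0, 'finger_gap': 0.9999788440613867} 0.0187
```

View pics/side0.png

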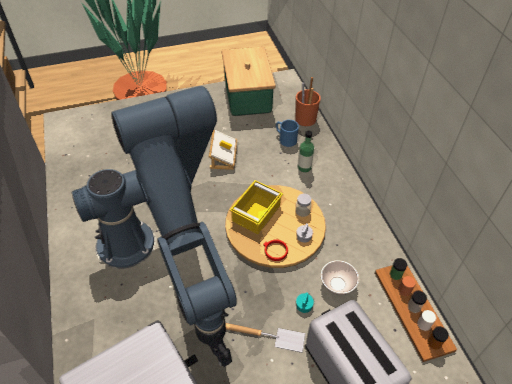

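View pics/top0.png

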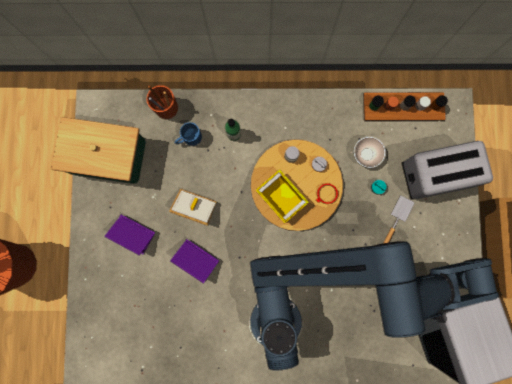

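The candidates are:
- **Steel container:** the tin with a bar at side (304,233) / top (320,163). It could be confused with the capped jar at side (304,204) / top (292,154) or the turquoise look-alike at side (305,300) / top (379,187).
- **Lid and stand:** the bamboo stand with the off-white lid at side (224,152) / top (193,207). It could be confused with the purple stands at top (130,234) and (195,260).
- **Box:** yellow, at side (257,207) / top (285,197).

I choose the steel tin and the bamboo stand, and will check both in a crop.

```bash
python3 - <<'E'
import cv2,numpy as np
s=cv2.imread("pics/side0.png");t=cv2.imread("pics/top0.png")
r=lambda im,x,y,w,h,W,H:cv2.resize(im[y:y+h,x:x+w],(W,H),interpolation=cv2.INTER_CUBIC)
out=np.vstack([np.hstack([r(t,245,135,100,100,400,400),r(s,225,175,100,100,400,400)]),np.hstack([r(t,165,180,60,50,240,200),r(s,200,125,50,50,200,200),np.zeros((200,360,3),np.uint8)])])
cv2.imwrite("pics/crop1.png",out)
E
```

```text
(no output)
```

View pics/crop1.png

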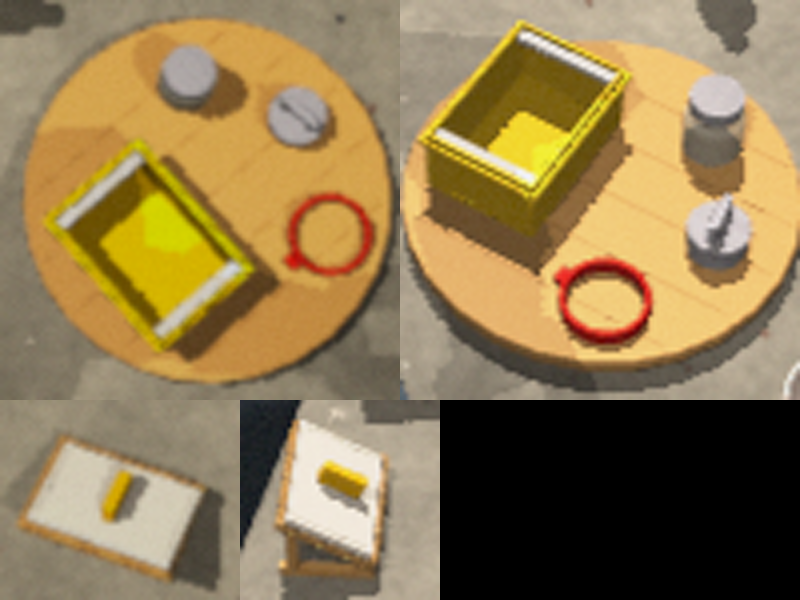

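The crop confirms the choice: steel tin with a bar (top crop about (298,117)), box with pale strips, and off-white lid with a yellow handle on the bamboo stand. Next I measure.

```bash
cat > h.py <<'E'
import cv2,numpy as np
from station import viewer
C={n:viewer.calibration(n) for n in("side","top")}
def ray(n,p):
    c=C[n];f=192/np.tan(np.radians(c["fov_y"]/2));T=c["T"]
    d=T[:3,:3]@np.array([(p[0]-c["cx"])/f,-(p[1]-c["cy"])/f,-1]);return T[:3,3],d/np.linalg.norm(d)
def onz(n,p,z):
    o,d=ray(n,p);return o+d*(z-o[2])/d[2]
def tri(ps,pt):
    (a,d),(b,e)=ray("side",ps),ray("top",pt)
    s=np.linalg.lstsq(np.c_[d,-e],b-a,rcond=None)[0]
    P,Q=a+s[0]*d,b+s[1]*e;return (P+Q)/2,np.linalg.norm(P-Q)*1e3
def proj(n,X):
    c=C[n];f=192/np.tan(np.radians(c["fov_y"]/2));T=c["T"];x=T[:3,:3].T@(np.array(X)-T[:3,3])
    return np.array([c["cx"]-f*x[0]/x[2],c["cy"]+f*x[1]/x[2]])
E
python3 - <<'E'
from h import *
np.set_printoptions(precision=4,suppress=True)
im={n:cv2.imread(f"pics/{n}0.png") for n in C}
S=4
def mask(n,roi,lo,hi):
    x,y,w,h=roi;b=cv2.resize(im[n][y:y+h,x:x+w],None,fx=S,fy=S,interpolation=cv2.INTER_CUBIC)
    return cv2.inRange(cv2.cvtColor(b,cv2.COLOR_BGR2HSV),lo,hi)
def blobs(n,roi,lo,hi,k):
    m=mask(n,roi,lo,hi);cs=sorted(cv2.findContours(m,cv2.RETR_EXTERNAL,cv2.CHAIN_APPROX_NONE)[0],key=cv2.contourArea)[::-1][:k]
    return [((c.reshape(-1,2)+.5)/S-.5+np.array(roi[:2])).astype(np.float32) for c in cs]
def quad(c): return cv2.approxPolyN(c,4,ensure_convex=True).reshape(4,2) 
R={"top":(245,160,70,70),"side":(225,175,62,65)}
for n in C:
    b=blobs(n,R[n],(24,140,60),(34,255,255),1)[0]
    print(n,"box quad",quad(b).tolist() if 1 else 0, cv2.contourArea(b))
    # strips
    s=blobs(n,R[n],(0,0,150),(180,60,255),2)
    print(" strips",[ (np.array(cv2.minAreaRect(c)[0]),cv2.contourArea(c)) for c in s])
LR={"top":(165,180,60,50),"side":(205,125,40,50)}
for n in C:
    b=blobs(n,LR[n],(20,130,90),(34,255,255),3)
    print(n,"handle",[(cv2.minAreaRect(c),cv2.contourArea(c)) for c in b])
    b=blobs(n,LR[n],(0,0,165),(180,60,255),2)
    print("  lid",[(quad(cv2.convexHull(c)).tolist(),cv2.contourArea(c)) for c in b])
# turntable
b=blobs("top",(245,135,105,100),(8,90,90),(24,255,255),1)[0]
e=cv2.fitEllipse(cv2.convexHull(b));print("tt",e,onz("top",e[0],.03),e[1][0]/S*0)
h=cv2.convexHull(b).reshape(-1,2);W=np.array([onz("top",p,.03) for p in h]);c,r=cv2.minEnclosingCircle(W[:,:2].astype(np.float32));print(c,r)
z=lambda n,x,y,w:cv2.resize(im[n][y:y+w,x:x+w],(400,400),interpolation=cv2.INTER_CUBIC)
cv2.imwrite("pics/crop2.png",np.hstack([z("top",310,153,20),z("side",292,220,25)]))
E
```

```text
side box quad [[278.6145324707031, 200.47369384765625], [257.7226257324219, 225.9356689453125], [229.089599609375, 209.49819946289062], [254.58718872070312, 179.1767120361328]] 411.1875
 strips [(array([255.5 , 195.75]), 881.21875), (array([266.1135, 188.5238]), 60.53125)]
top box quad [[309.0671691894531, 201.90945434570312], [284.2140197753906, 223.32139587402344], [254.8279266357422, 189.5996551513672], [279.3258972167969, 168.20269775390625]] 1404.8125
 strips [(array([249.5, 169. ]), 87.15625), (array([269.7199, 182.1094]), 65.9375)]
side handle [(((225.15869140625, 144.4789276123047), (12.068310737609863, 5.982707500457764), 24.304548263549805), 61.84375), (((219.375, 161.0), (0.25, 1.0), 90.0), 0.125), (((212.0, 158.0), (0.25, 0.25), 90.0), 0.0625)]
  lid [([[244.375, 129.875], [244.375, 195.3984375], [210.73728942871094, 154.40248107910156], [215.36305236816406, 119.88728332519531]], 1041.9375), ([[212.33152770996094, 174.375], [204.625, 174.375], [204.625, 150.125], [208.64422607421875, 146.10577392578125]], 107.625)]
top handle [(((193.5838165283203, 203.4894256591797), (4.530035495758057, 13.206347465515137), 25.709957122802734), 50.40625)]Traceback (most recent call last):
  File "<stdin>", line 24, in <module>
  File "<stdin>", line 11, in quad
cv2.error: OpenCV(4.12.0) /io/opencv/modules/imgproc/src/approx.cpp:987: error: (-215:Assertion failed) (curve.cols == 1 && curve.rows >= nsides) || (curve.rows == 1 && curve.cols >= nsides) in function 'approxPolyN'
```

```bash
python3 - <<'E'
from h import *
np.set_printoptions(precision=4,suppress=True)
im={n:cv2.imread(f"pics/{n}0.png") for n in C}
z=lambda n,x,y,w,h,W,H:cv2.resize(im[n][y:y+h,x:x+w],(W,H),interpolation=cv2.INTER_CUBIC)
a=np.hstack([z("top",310,153,20,20,300,300),z("side",292,220,25,25,300,300),np.zeros((300,200,3),np.uint8)])
b=np.hstack([z("top",166,186,53,40,400,300),z("side",200,127,53,40,400,300)])
cv2.imwrite("pics/crop2.png",np.vstack([a,b]))
f=lambda x,y:((x+.5)/4-.5+245,(y+.5)/4-.5+135)
g=lambda x,y:((x-400+.5)/4-.5+225,(y+.5)/4-.5+175)
T=[f(141,142),f(252,268),f(162,350),f(45,220)];Sd=[g(520,22),g(630,72),g(532,190),g(425,135)]
P=[]
for s,t in zip(Sd,T):
    p,e=tri(s,t);P.append(p);print(p,e,onz("side",s,.106),onz("top",t,.106))
for k in("tri",):
    P=np.array(P);print(P.mean(0),[np.linalg.norm(P[i]-P[i-1]) for i in range(4)])
for n,Q in(("top",T),("side",Sd)):
    W=np.array([onz(n,q,.106) for q in Q]);print(n,W.mean(0),[np.linalg.norm(W[i]-W[i-1]) for i in range(4)],cv2.minAreaRect(W[:,:2].astype(np.float32)))
# strips from clean side/top masks
E
```

```text
[ 0.5442 -0.0076  0.2012] 86.98975439131486 [0.5255 0.0723 0.106 ] [ 0.6035 -0.0173  0.106 ]
[ 0.5106 -0.1233  0.2504] 96.68091392091468 [ 0.6065 -0.0176  0.106 ] [ 0.4774 -0.1253  0.106 ]
[ 0.4492 -0.0522  0.0186] 97.73697761533789 [ 0.4766 -0.1237  0.106 ] [ 0.3971 -0.0359  0.106 ]
[ 0.4873  0.0841 -0.048 ] 114.1942221755813 [ 0.4012 -0.0356  0.106 ] [0.5259 0.0783 0.106 ]
[ 0.4978 -0.0248  0.1056] [np.float64(0.27153392599028764), np.float64(0.13017123021034113), np.float64(0.2501028155331032), np.float64(0.1564762307509147)]
top [ 0.501 -0.025  0.106] [np.float64(0.12306765200399976), np.float64(0.16606610769131555), np.float64(0.12020656880025658), np.float64(0.17211913433379808)] ((0.5023031234741211, -0.02477920800447464), (0.1721191108226776, 0.12295151501893997), 41.548919677734375)
side [ 0.5024 -0.0261  0.106 ] [np.float64(0.1645948001185072), np.float64(0.12103192381516362), np.float64(0.16767491101284354), np.float64(0.11590142896999331)] ((0.5035199522972107, -0.026894159615039825), (0.16759690642356873, 0.12101300060749054), 40.9703483581543)
```

View pics/crop2.png

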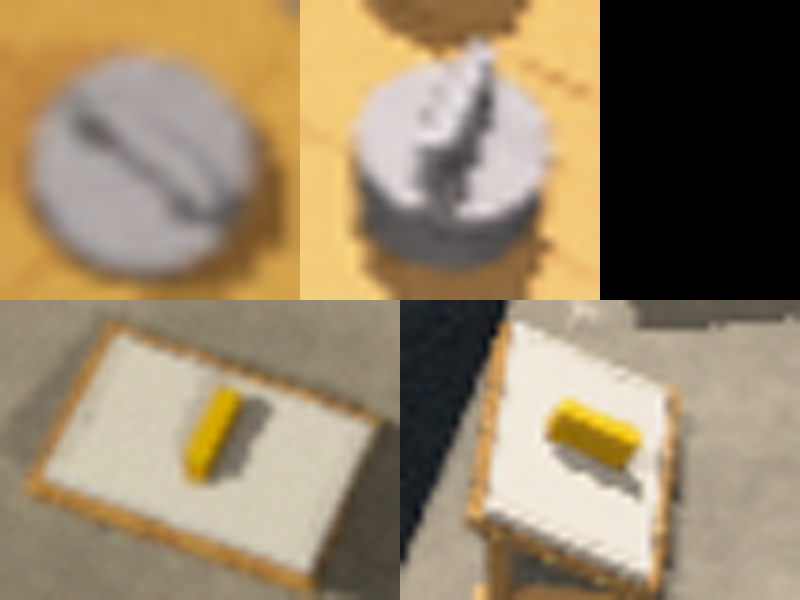

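The crops show the tin's bar: in the top crop it lies between two dark lines, centre about (160,152), running down-right; in the side crop it is a bright bar from (432,130) to (485,50). The lid's panel corners and yellow handle are clear in both views. I'll triangulate them.

```bash
cat > m.py <<'E'
from h import *
np.set_printoptions(precision=4,suppress=True)
f=lambda x,y:((x+.5)/15-.5+310,(y+.5)/15-.5+153)
g=lambda x,y:((x-300+.5)/12-.5+292,(y+.5)/12-.5+220)
print("bar c",tri(g(458,92),f(160,152)));print("bar ends",tri(g(432,130),f(225,195)),tri(g(485,50),f(98,105)))
print("disc",onz("side",g(452,141),.06),onz("top",f(143,163),.06))
F=lambda x,y:((x+.5)/7.5-.5+166,(y-300+.5)/7.5-.5+186)
G=lambda x,y:((x-400+.5)/7.5-.5+200,(y-300+.5)/7.5-.5+127)
T=[F(115,333),F(377,425),F(316,570),F(42,487)];S=[G(508,322),G(672,392),G(650,577),G(485,512)]
for k in range(4):
    R=[tri(S[i],T[(i+k)%4]) for i in range(4)]
    if max(r[1] for r in R)<15:
        P=np.array([r[0] for r in R]);print(k,P,[r[1] for r in R],P.mean(0),[np.linalg.norm(P[i]-P[i-1]) for i in range(4)])
        e=P-P.mean(0);u,s,v=np.linalg.svd(e);print("axes",v)
print("handle top centre",tri(G(598,423),F(215,435)))
t=[(278.6145-0,0)]
Tb=[(0.6035,-.0173),(0.4774,-.1253),(0.3971,-.0359),(0.5259,.0783)]
f4=lambda x,y:((x+.5)/4-.5+245,(y+.5)/4-.5+135);g4=lambda x,y:((x-400+.5)/4-.5+225,(y+.5)/4-.5+175)
T=[f4(141,142),f4(252,268),f4(162,350),f4(45,220)];S=[g4(630,72),g4(532,190),g4(425,135),g4(520,22)]
R=[tri(a,b) for a,b in zip(S,T)];P=np.array([r[0] for r in R]);print("box",P,[r[1] for r in R],P.mean(0),[np.linalg.norm(P[i]-P[i-1]) for i in range(4)])
y=P[0]+P[3]-P[1]-P[2];x=P[0]+P[1]-P[2]-P[3];print(np.degrees(np.arctan2(y[1],y[0])),np.degrees(np.arctan2(x[1],x[0])))
E
python3 m.py
```

```text
bar c (array([ 0.6367, -0.1805,  0.0869]), np.float64(0.9684660557008105))
bar ends (array([ 0.6226, -0.1964,  0.0944]), np.float64(0.9780677822942533)) (array([ 0.6511, -0.1649,  0.0821]), np.float64(2.3598398133561576))
disc [ 0.6381 -0.1795  0.06  ] [ 0.638  -0.1792  0.06  ]
3 [[0.4473 0.4148 0.0886]
 [0.5356 0.3863 0.0359]
 [0.4834 0.2423 0.0404]
 [0.4006 0.2697 0.089 ]] [np.float64(2.3880003276502757), np.float64(2.3666160990303733), np.float64(1.1224077215045505), np.float64(1.9630859184967382)] [0.4667 0.3283 0.0635] [np.float64(0.1524908316304206), np.float64(0.10669369577699216), np.float64(0.1532380362309195), np.float64(0.09984542726974123)]
axes [[ 0.3377  0.9409 -0.0245]
 [ 0.8164 -0.3058 -0.4898]
 [-0.4684  0.1454 -0.8715]]
handle top centre (array([0.4755, 0.324 , 0.0849]), np.float64(3.7170693828662995))
box [[ 0.605  -0.0175  0.106 ]
 [ 0.4767 -0.125   0.1079]
 [ 0.3991 -0.0361  0.107 ]
 [ 0.5271  0.0783  0.099 ]] [np.float64(2.9567699768939235), np.float64(1.0964024582233207), np.float64(4.002783742913406), np.float64(0.6227996570484566)] [ 0.5019 -0.0251  0.105 ] [np.float64(0.12369264814941472), np.float64(0.1673662132424711), np.float64(0.11803512217208646), np.float64(0.17191187443320358)]
40.88557918785555 -49.920788421410556
```

All triangulated points check out:
- **Tin:** centre (0.637,-0.180), bar top z about 0.084.
- **Box:** centre (0.502,-0.025), rim z about 0.105, y axis at about 41°.
- **Lid:** centre of its top face (0.467,0.328,0.0635), sloping about 29.5°, with x up-slope along (-0.816,0.306,0.49).

Now I plan the moves.

```bash
cat > plan.py <<'E'
import numpy as np,sys
from scipy.spatial.transform import Rotation as R
from station import manip
np.set_printoptions(precision=3,suppress=True)
def down(yaw): # tool y yaw in deg
    a=np.radians(yaw);y=np.array([np.cos(a),np.sin(a),0]);z=np.array([0,0,-1.]);return R.from_matrix(np.c_[np.cross(y,z),y,z])
def go(p,Rt=None):
    s=manip.sense();R0=R.from_quat(s["tool_rot"]);Rt=R0 if Rt is None else Rt
    rv=(R0.inv()*Rt).as_rotvec();d=Rt.inv().apply(np.array(p)-s["tcp_pos"])*100
    print("turn",rv,"rows>=",np.linalg.norm(rv)/.125,"then slide cm",d,"rows>=",np.linalg.norm(d)/4.17)
def st():
    s=manip.sense();print(s["t"],s["tcp_pos"],R.from_quat(s["tool_rot"]).as_matrix().T.round(3).tolist(),"gap",s["finger_gap"],"F",s["force"],s["gripper_force"])
E
python3 -c "
from plan import *
go([.637,-.180,.16],down(-40))"
```

```text
turn [-0.002 -0.001 -0.543] rows>= 4.342953822647712 then slide cm [59.398  6.901  7.04 ] rows>= 14.438872030247852
```

```bash
python3 -m creep '[{"slide":[0,0,0],"angular":[0,0,-0.109],"claw":0},{"slide":[0,0,0],"angular":[0,0,-0.109],"claw":0},{"slide":[0,0,0],"angular":[0,0,-0.109],"claw":0},{"slide":[0,0,0],"angular":[0,0,-0.108],"claw":0},{"slide":[0,0,0],"angular":[0,0,-0.108],"claw":0},{"slide":[3.7,0.43,0],"angular":[0,0,0],"claw":0},{"slide":[3.7,0.43,0],"angular":[0,0,0],"claw":0},{"slide":[3.7,0.43,0],"angular":[0,0,0],"claw":0},{"slide":[3.7,0.43,0],"angular":[0,0,0],"claw":0},{"slide":[3.7,0.43,0],"angular":[0,0,0],"claw":0}]' 40
python3 -m creep '[{"slide":[3.7,0.43,0],"angular":[0,0,0],"claw":0},{"slide":[3.7,0.43,0],"angular":[0,0,0],"claw":0},{"slide":[3.7,0.43,0],"angular":[0,0,0],"claw":0},{"slide":[3.7,0.43,0],"angular":[0,0,0],"claw":0},{"slide":[3.7,0.43,0],"angular":[0,0,0],"claw":0},{"slide":[3.7,0.43,0],"angular":[0,0,0],"claw":0},{"slide":[3.7,0.43,0],"angular":[0,0,0],"claw":0},{"slide":[3.7,0.43,1.5],"angular":[0,0,0],"claw":0},{"slide":[3.0,0.43,2],"angular":[0,0,0],"claw":0},{"slide":[0,0,0],"angular":[0,0,0],"claw":0}]'
python3 -c "
from plan import *
st();go([.637,-.180,.066],down(-40))
from station import viewer
import cv2
cv2.imwrite('pics/top1.png',viewer.snapshot('top'));cv2.imwrite('pics/side1.png',viewer.snapshot('side'))"
```

```text
t: 0.93
tcp_pos: [0.3385, -0.4618, 0.2309]
tool_rot: [0.906, 0.422, 0.0, -0.001]
force: [0.3, -0.2, -0.0]
finger_gap: 0.499
gripper_force: 0.0
t: 1.77
tcp_pos: [0.5785, -0.2328, 0.1923]
tool_rot: [0.905, 0.425, -0.001, -0.003]
force: [-0.3, 0.5, -0.8]
finger_gap: 0.5
gripper_force: 0.0
1.7667 [ 0.578 -0.233  0.192] [[0.639, 0.77, 0.002], [0.77, -0.639, -0.006], [-0.004, 0.005, -1.0]] gap 0.4998229089956635 F [-0.341  0.525 -0.779] 0.0
turn [-0.006 -0.002  0.005] rows>= 0.06785792043793636 then slide cm [ 7.804  1.091 12.633] rows>= 3.5704575408214287
```

```bash
python3 -m creep '[{"slide":[2.6,0.35,0.7],"angular":[0,0,0],"claw":0},{"slide":[2.6,0.35,2],"angular":[0,0,0],"claw":0},{"slide":[2.6,0.39,2],"angular":[0,0,0],"claw":0},{"slide":[0,0,2],"angular":[0,0,0],"claw":0},{"slide":[0,0,0],"angular":[0,0,0],"claw":0},{"slide":[0,0,0],"angular":[0,0,0],"claw":0}]'
python3 -c "
from plan import *
st();go([.637,-.180,.066],down(-40))
from station import viewer
import cv2,numpy as np
a=viewer.snapshot('top');b=viewer.snapshot('side')
z=lambda m,x,y,w:cv2.resize(m[y:y+w,x:x+w],(400,400),interpolation=cv2.INTER_CUBIC)
cv2.imwrite('pics/c3.png',np.hstack([z(a,295,140,50),z(b,280,205,50)]))"
```

```text
t: 2.37
tcp_pos: [0.6341, -0.1867, 0.1288]
tool_rot: [0.907, 0.422, -0.001, -0.001]
force: [-0.0, -0.4, 0.2]
finger_gap: 0.502
gripper_force: 0.0
2.3667 [ 0.634 -0.187  0.129] [[0.644, 0.765, -0.001], [0.765, -0.644, -0.002], [-0.003, 0.001, -1.0]] gap 0.502264006628343 F [-0.036 -0.371  0.212] 0.0
turn [-0.002  0.001 -0.001] rows>= 0.023680058947294313 then slide cm [ 0.698 -0.203  6.275] rows>= 1.5149649808431676
```

View pics/c3.png

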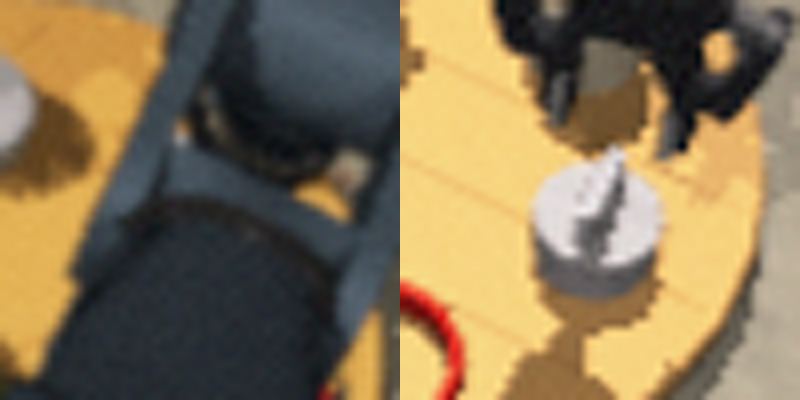

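The crop shows the two fingers straddling the line of the tin's bar (side crop about (600,195)), with their spread across it. I'll descend and grip.

```bash
python3 -m creep '[{"slide":[0.5,-0.1,1.6],"angular":[0,0,0],"claw":0},{"slide":[0.2,-0.1,2],"angular":[0,0,0],"claw":0},{"slide":[0,0,1.5],"angular":[0,0,0],"claw":0},{"slide":[0,0,1.0],"angular":[0,0,0],"claw":0},{"slide":[0,0,0],"angular":[0,0,0],"claw":0},{"slide":[0,0,0],"angular":[0,0,0],"claw":0}]'
python3 -c "
from plan import *
st();go([.637,-.180,.066],down(-40))"
```

```text
t: 2.97
tcp_pos: [0.6385, -0.18, 0.0692]
tool_rot: [0.906, 0.422, 0.0, 0.0]
force: [0.1, -0.5, 1.0]
finger_gap: 0.502
gripper_force: 0.0
2.9667 [ 0.639 -0.18   0.069] [[0.643, 0.765, 0.0], [0.765, -0.643, 0.001], [0.001, -0.001, -1.0]] gap 0.5020860979052749 F [ 0.138 -0.523  0.992] 0.0
turn [ 0.001 -0.    -0.001] rows>= 0.010477336693277389 then slide cm [-0.097 -0.12   0.317] rows>= 0.08450791531967565
```

Close here, then lift to z of about 0.20.

```bash
python3 -m creep '[{"slide":[0,0,0.2],"angular":[0,0,0],"claw":0},{"slide":[0,0,0],"angular":[0,0,0],"claw":-1},{"slide":[0,0,0],"angular":[0,0,0],"claw":-1},{"slide":[0,0,0],"angular":[0,0,0],"claw":-1},{"slide":[0,0,0],"angular":[0,0,0],"claw":-1},{"slide":[0,0,0],"angular":[0,0,0],"claw":-1},{"slide":[0,0,0],"angular":[0,0,0],"claw":-1}]' 40
python3 -m creep '[{"slide":[0,0,-1],"angular":[0,0,0],"claw":-1},{"slide":[0,0,-2],"angular":[0,0,0],"claw":-1},{"slide":[0,0,-3],"angular":[0,0,0],"claw":-1},{"slide":[0,0,-3],"angular":[0,0,0],"claw":-1},{"slide":[0,0,-2],"angular":[0,0,0],"claw":-1},{"slide":[0,0,-1],"angular":[0,0,0],"claw":-1},{"slide":[0,0,0],"angular":[0,0,0],"claw":-1}]'
python3 -c "
from plan import *
st();go([.502,-.025,.2],down(-48))"
```

```text
t: 3.55
tcp_pos: [0.6386, -0.1791, 0.0669]
tool_rot: [0.906, 0.423, 0.0, 0.0]
force: [-0.6, 1.1, 4.5]
finger_gap: 0.09
gripper_force: 43.9
t: 4.13
tcp_pos: [0.6399, -0.1797, 0.1894]
tool_rot: [0.906, 0.423, 0.002, 0.002]
force: [1.2, -0.3, -0.9]
finger_gap: 0.094
gripper_force: 43.3
4.1333 [ 0.64  -0.18   0.189] [[0.643, 0.766, 0.002], [0.766, -0.643, 0.006], [0.005, -0.002, -1.0]] gap 0.09360058984622294 F [ 1.201 -0.288 -0.938] 43.26109548099339
turn [ 0.005 -0.002  0.14 ] rows>= 1.119936159506897 then slide cm [  0.102 -20.726  -1.064] rows>= 4.976934312048189
```

```bash
python3 -m creep '[{"slide":[0,0,0],"angular":[0,0,0.07],"claw":-1},{"slide":[0,0,0],"angular":[0,0,0.07],"claw":-1},{"slide":[0,-2.2,0],"angular":[0,0,0],"claw":-1},{"slide":[0,-3.4,0],"angular":[0,0,0],"claw":-1},{"slide":[0,-3.7,0],"angular":[0,0,0],"claw":-1},{"slide":[0,-3.7,0],"angular":[0,0,0],"claw":-1},{"slide":[0,-3.7,0],"angular":[0,0,0],"claw":-1},{"slide":[0,-2.5,0],"angular":[0,0,0],"claw":-1},{"slide":[0,-1.5,0],"angular":[0,0,0],"claw":-1},{"slide":[0,0,0],"angular":[0,0,0],"claw":-1}]'
python3 -m creep '[{"slide":[0,0,0],"angular":[0,0,0],"claw":-1},{"slide":[0,0,0],"angular":[0,0,0],"claw":-1}]'
python3 -c "
from plan import *
st();go([.502,-.025,.071],down(-48))
from station import viewer
import cv2,numpy as np
a=viewer.snapshot('top');b=viewer.snapshot('side')
z=lambda m,x,y,w:cv2.resize(m[y:y+w,x:x+w],(400,400),interpolation=cv2.INTER_CUBIC)
cv2.imwrite('pics/c4.png',np.hstack([z(a,255,165,60),z(b,220,165,70)]))"
```

```text
t: 4.97
tcp_pos: [0.4949, -0.0221, 0.1845]
tool_rot: [0.933, 0.359, -0.003, -0.003]
force: [-0.7, 0.5, -1.9]
finger_gap: 0.087
gripper_force: 43.2
t: 5.13
tcp_pos: [0.5009, -0.0259, 0.1858]
tool_rot: [0.934, 0.358, 0.0, 0.0]
force: [0.1, 0.0, -0.7]
finger_gap: 0.092
gripper_force: 43.2
5.1333 [ 0.501 -0.026  0.186] [[0.743, 0.669, 0.0], [0.669, -0.743, 0.001], [0.001, -0.0, -1.0]] gap 0.09183221682402169 F [ 0.133  0.017 -0.711] 43.2389606628567
turn [ 0.001 -0.    -0.   ] rows>= 0.006353621851852826 then slide cm [ 0.144  0.006 11.481] rows>= 2.753511226373919
```

View pics/c4.png

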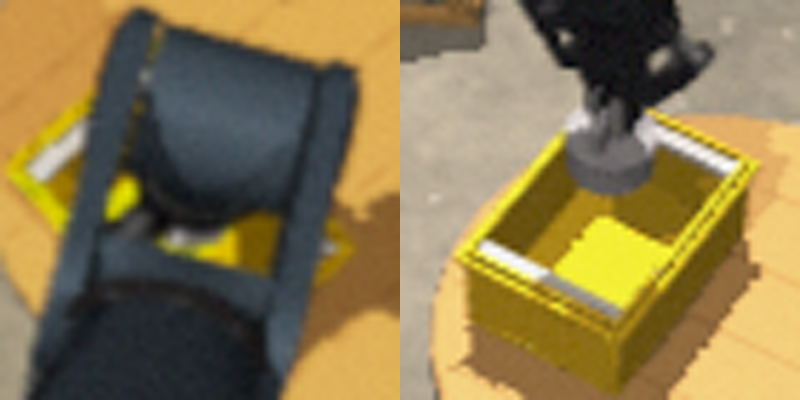

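The tin hangs level in the grip over the box mouth (side crop about (610,160)). I'll lower it in.

```bash
python3 -m creep '[{"slide":[0.1,0,1.5],"angular":[0,0,0],"claw":-1},{"slide":[0,0,2.2],"angular":[0,0,0],"claw":-1},{"slide":[0,0,2.2],"angular":[0,0,0],"claw":-1},{"slide":[0,0,2.2],"angular":[0,0,0],"claw":-1},{"slide":[0,0,1.6],"angular":[0,0,0],"claw":-1},{"slide":[0,0,1],"angular":[0,0,0],"claw":-1},{"slide":[0,0,0.4],"angular":[0,0,0],"claw":-1},{"slide":[0,0,0],"angular":[0,0,0],"claw":-1},{"slide":[0,0,0],"angular":[0,0,0],"claw":-1}]'
python3 -m creep '[{"slide":[0,0,0.1],"angular":[0,0,0],"claw":-1},{"slide":[0,0,0.1],"angular":[0,0,0],"claw":-1},{"slide":[0,0,0],"angular":[0,0,0],"claw":-1}]'
```

```text
t: 5.98
tcp_pos: [0.5014, -0.025, 0.0756]
tool_rot: [0.934, 0.358, 0.0, 0.0]
force: [-1.2, 0.4, -1.7]
finger_gap: 0.091
gripper_force: 43.2
t: 6.23
tcp_pos: [0.5011, -0.0246, 0.074]
tool_rot: [0.934, 0.358, 0.001, 0.0]
force: [0.6, 1.0, -1.5]
finger_gap: 0.09
gripper_force: 43.2
```

```bash
python3 -m creep '[{"slide":[0,0,0.1],"angular":[0,0,0],"claw":-1},{"slide":[0,0,0.1],"angular":[0,0,0],"claw":-1},{"slide":[0,0,0.1],"angular":[0,0,0],"claw":-1},{"slide":[0,0,0],"angular":[0,0,0],"claw":-1}]'
python3 -m creep '[{"slide":[0,0,0.1],"angular":[0,0,0],"claw":-1},{"slide":[0,0,0],"angular":[0,0,0],"claw":-1}]'
```

```text
t: 6.57
tcp_pos: [0.5007, -0.0243, 0.0709]
tool_rot: [0.934, 0.358, 0.0, -0.0]
force: [-0.3, 1.4, 3.8]
finger_gap: 0.096
gripper_force: 43.9
t: 6.73
tcp_pos: [0.5005, -0.0242, 0.0708]
tool_rot: [0.934, 0.358, 0.0, 0.0]
force: [-3.9, 1.8, 12.3]
finger_gap: 0.092
gripper_force: 45.0
```

It's in contact at the expected height. Release and withdraw.

```bash
python3 -m creep '[{"slide":[0,0,-0.1],"angular":[0,0,0],"claw":-0.5},{"slide":[0,0,0],"angular":[0,0,0],"claw":-0.4},{"slide":[0,0,0],"angular":[0,0,0],"claw":-0.4},{"slide":[0,0,0],"angular":[0,0,0],"claw":-0.4},{"slide":[0,0,-1],"angular":[0,0,0],"claw":-0.4},{"slide":[0,0,-2],"angular":[0,0,0],"claw":-0.4},{"slide":[0,0,-3],"angular":[0,0,0],"claw":-0.4},{"slide":[0,0,-3],"angular":[0,0,0],"claw":-0.4},{"slide":[0,0,-3],"angular":[0,0,0],"claw":-0.4},{"slide":[0,0,-3],"angular":[0,0,0],"claw":-0.2}]' 40
python3 -c "
from plan import *
n=np.array([.4684,-.1454,.8715]);n/=np.linalg.norm(n);y=np.array([.3377,.9409,-.0245]);y-=y@n*n;y[2]=0
c=np.array([.4667,.3283,.0635])
# level y, keep measured up-slope
y/=np.linalg.norm(y);n=n-(n@y)*y;n/=np.linalg.norm(n)
print('n',n,'y',y,'tilt',np.degrees(np.arccos(n[2])))
Rt=R.from_matrix(np.c_[np.cross(y,-n),y,-n]);print(Rt.as_quat())
print('yaw y',np.degrees(np.arctan2(y[1],y[0])))
print('down turn+move to hover');go(c+.10*n+[0,0,.06],down(np.degrees(np.arctan2(y[1],y[0]))));
print('tilt turn',(down(np.degrees(np.arctan2(y[1],y[0]))).inv()*Rt).as_rotvec());st()"
```

```text
t: 7.57
tcp_pos: [0.5002, -0.0245, 0.2222]
tool_rot: [0.934, 0.358, -0.0, -0.0]
force: [0.9, 0.7, -0.0]
finger_gap: 0.395
gripper_force: 0.0
n [ 0.461 -0.166  0.872] y [0.338 0.941 0.   ] tilt 29.345954247359085
[ 0.166  0.953  0.043 -0.25 ]
yaw y 70.25690833588853
down turn+move to hover
turn [-0.    -0.    -2.064] rows>= 16.513890624238897 then slide cm [10.173 32.069  1.152] rows>= 8.072863269731794
tilt turn [ 0.     0.512 -0.   ]
7.5667 [ 0.5   -0.024  0.222] [[0.743, 0.669, -0.0], [0.669, -0.743, -0.0], [-0.0, 0.0, -1.0]] gap 0.3949978045246429 F [ 0.946  0.65  -0.004] 0.0
```

```bash
python3 -m creep '[{"slide":[0,0,0],"angular":[0,0,-0.12],"claw":0},{"slide":[0,0,0],"angular":[0,0,-0.12],"claw":0},{"slide":[0,0,0],"angular":[0,0,-0.12],"claw":0},{"slide":[0,0,0],"angular":[0,0,-0.12],"claw":0},{"slide":[0,0,0],"angular":[0,0,-0.12],"claw":0},{"slide":[0,0,0],"angular":[0,0,-0.12],"claw":0},{"slide":[0,0,0],"angular":[0,0,-0.12],"claw":0},{"slide":[0,0,0],"angular":[0,0,-0.12],"claw":0},{"slide":[0,0,0],"angular":[0,0,-0.12],"claw":0},{"slide":[0,0,0],"angular":[0,0,-0.12],"claw":0}]'
python3 -m creep '[{"slide":[0,0,0],"angular":[0,0,-0.12],"claw":0},{"slide":[0,0,0],"angular":[0,0,-0.12],"claw":0},{"slide":[0,0,0],"angular":[0,0,-0.12],"claw":0},{"slide":[0,0,0],"angular":[0,0,-0.12],"claw":0},{"slide":[0,0,0],"angular":[0,0,-0.12],"claw":0},{"slide":[0,0,0],"angular":[0,0,-0.12],"claw":0},{"slide":[0,0,0],"angular":[0,0,-0.12],"claw":0},{"slide":[0,0,0],"angular":[0,0,-0.024],"claw":0},{"slide":[0,0,0],"angular":[0,0,0],"claw":0}]'
python3 -m creep '[{"slide":[0.6,1.8,0],"angular":[0,0,0],"claw":0},{"slide":[1,3.2,0],"angular":[0,0,0],"claw":0},{"slide":[1.2,3.6,0],"angular":[0,0,0],"claw":0},{"slide":[1.2,3.6,0],"angular":[0,0,0],"claw":0},{"slide":[1.2,3.6,0],"angular":[0,0,0],"claw":0},{"slide":[1.2,3.6,0],"angular":[0,0,0],"claw":0},{"slide":[1.2,3.6,0],"angular":[0,0,0],"claw":0},{"slide":[1.2,3.6,0],"angular":[0,0,0],"claw":0},{"slide":[1,3.2,0],"angular":[0,0,0],"claw":0},{"slide":[0.6,2.0,0],"angular":[0,0,0],"claw":0}]'
python3 -m creep '[{"slide":[0,0,0],"angular":[0,0.11,0],"claw":0},{"slide":[0,0,0],"angular":[0,0.11,0],"claw":0},{"slide":[0,0,0],"angular":[0,0.11,0],"claw":0},{"slide":[0,0,0],"angular":[0,0.11,0],"claw":0},{"slide":[0,0,0],"angular":[0,0.07,0],"claw":0},{"slide":[0,0,0],"angular":[0,0,0],"claw":0},{"slide":[0,0,0],"angular":[0,0,0],"claw":0}]'
cat >> plan.py <<'E'
LID=R.from_quat([0.166,0.953,0.043,-0.25]);N=np.array([.461,-.166,.872]);LC=np.array([.4667,.3283,.0635])
E
python3 -c "
from plan import *
st();go(LC+.06*N,LID);go(LC+.003*N,LID)
from station import viewer
import cv2,numpy as np
a=viewer.snapshot('top');b=viewer.snapshot('side')
cv2.imwrite('pics/st5.png',b)
z=lambda m,x,y,w:cv2.resize(m[y:y+w,x:x+w],(400,400),interpolation=cv2.INTER_CUBIC)
cv2.imwrite('pics/c5.png',np.hstack([z(b,235,185,60),z(b,195,110,60)]))"
```

```text
t: 8.4
tcp_pos: [0.5004, -0.0245, 0.2208]
tool_rot: [0.566, 0.825, -0.0, -0.0]
force: [-0.5, -0.2, -0.1]
finger_gap: 0.502
gripper_force: 0.0
t: 9.15
tcp_pos: [0.5005, -0.0245, 0.2206]
tool_rot: [0.172, 0.985, -0.0, 0.0]
force: [0.2, 0.0, 0.8]
finger_gap: 0.504
gripper_force: 0.0
t: 9.98
tcp_pos: [0.5098, 0.3134, 0.2206]
tool_rot: [0.172, 0.985, 0.001, 0.0]
force: [0.5, -0.7, 0.3]
finger_gap: 0.499
gripper_force: 0.0
t: 10.57
tcp_pos: [0.5106, 0.3093, 0.2194]
tool_rot: [0.167, 0.953, 0.043, -0.249]
force: [-0.7, 0.0, -0.1]
finger_gap: 0.499
gripper_force: 0.0
10.5667 [0.511 0.309 0.219] [[-0.82, 0.298, 0.488], [0.34, 0.94, -0.002], [-0.46, 0.165, -0.873]] gap 0.49944194165554273 F [-0.676  0.009 -0.15 ] 0.0
turn [ 0.001  0.003 -0.003] rows>= 0.0320368730865999 then slide cm [-3.485  0.311  9.921] rows>= 2.522712581747125
turn [ 0.001  0.003 -0.003] rows>= 0.0320368730865999 then slide cm [-3.491  0.319 15.622] rows>= 3.8394427393375095
```

View pics/c5.png

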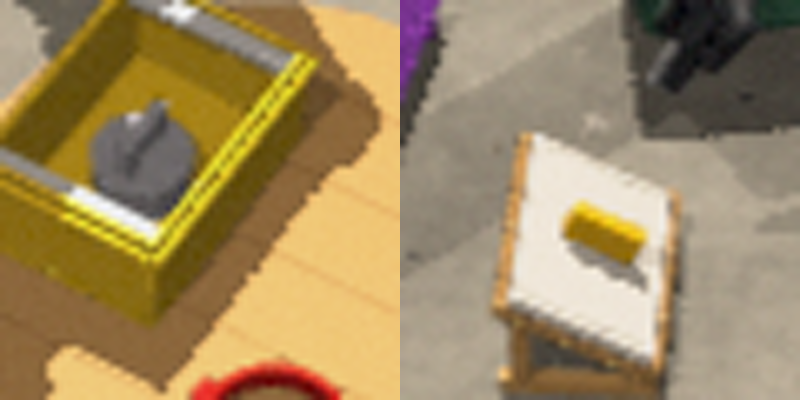

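The tin stands upright in the box (crop about (145,160)). The gripper is tilted square to the undisturbed lid, with the handle at crop about (605,230). I'll approach along the lid normal.

```bash
python3 -m creep '[{"slide":[-1.2,0.1,1.5],"angular":[0,0,0],"claw":0},{"slide":[-1.2,0.1,2.2],"angular":[0,0,0],"claw":0},{"slide":[-1.1,0.1,2.4],"angular":[0,0,0],"claw":0},{"slide":[0,0,2.2],"angular":[0,0,0],"claw":0},{"slide":[0,0,1.6],"angular":[0,0,0],"claw":0},{"slide":[0,0,0],"angular":[0,0,0],"claw":0},{"slide":[0,0,0],"angular":[0,0,0],"claw":0}]'
python3 -c "
from plan import *
st();go(LC+.005*N,LID)"
```

```text
t: 11.25
tcp_pos: [0.4934, 0.3194, 0.1174]
tool_rot: [0.165, 0.953, 0.043, -0.249]
force: [0.8, 0.0, 1.0]
finger_gap: 0.5
gripper_force: 0.0
11.25 [0.493 0.319 0.117] [[-0.822, 0.294, 0.488], [0.337, 0.942, -0.001], [-0.46, 0.164, -0.873]] gap 0.49988393172463613 F [0.794 0.03  1.027] 0.0
turn [-0.     0.003  0.001] rows>= 0.02503436974527509 then slide cm [-0.194 -0.058  5.579] rows>= 1.3388469958391995
```

```bash
python3 -m creep '[{"slide":[-0.2,-0.05,1.4],"angular":[0,0,0],"claw":0},{"slide":[0,0,1.6],"angular":[0,0,0],"claw":0},{"slide":[0,0,1.4],"angular":[0,0,0],"claw":0},{"slide":[0,0,0.8],"angular":[0,0,0],"claw":0},{"slide":[0,0,0.3],"angular":[0,0,0],"claw":0},{"slide":[0,0,0],"angular":[0,0,0],"claw":0},{"slide":[0,0,0],"angular":[0,0,0],"claw":0}]'
python3 -c "
from plan import *
st();go(LC+.005*N,LID)
from station import viewer
import cv2,numpy as np
a=viewer.snapshot('top');b=viewer.snapshot('side')
z=lambda m,x,y,w:cv2.resize(m[y:y+w,x:x+w],(400,400),interpolation=cv2.INTER_CUBIC)
cv2.imwrite('pics/c6.png',np.hstack([z(a,165,180,50),z(b,195,120,50)]))"
```

```text
t: 11.83
tcp_pos: [0.4719, 0.327, 0.0688]
tool_rot: [0.166, 0.954, 0.044, -0.247]
force: [-0.4, -0.1, -0.3]
finger_gap: 0.5
gripper_force: 0.0
11.8333 [0.472 0.327 0.069] [[-0.823, 0.295, 0.486], [0.338, 0.941, 0.001], [-0.457, 0.166, -0.874]] gap 0.5001501906035252 F [-0.407 -0.09  -0.29 ] 0.0
turn [0.002 0.005 0.001] rows>= 0.04440350263205208 then slide cm [ 0.206 -0.052  0.223] rows>= 0.07382552563699704
```

View pics/c6.png

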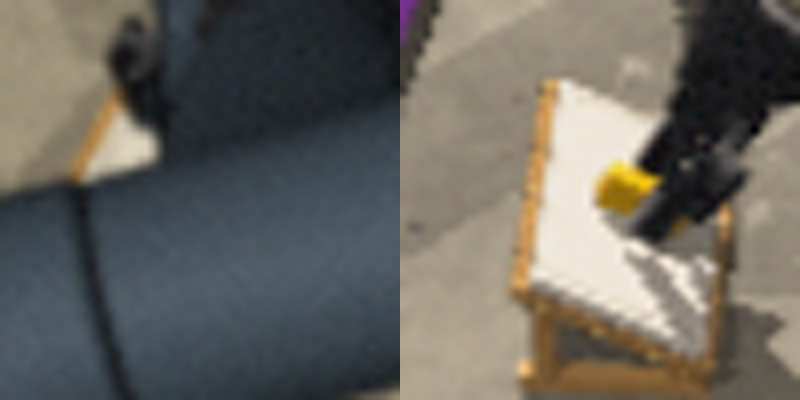

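The fingers straddle the yellow handle about at its middle (side crop about (650,205)). Small correction, then grip with 60 N and lift along the normal.

```bash
python3 -m creep '[{"slide":[0.2,-0.05,0.2],"angular":[0,0,0],"claw":0},{"slide":[0,0,0],"angular":[0,0,0],"claw":0},{"slide":[0,0,0],"angular":[0,0,0],"claw":-1},{"slide":[0,0,0],"angular":[0,0,0],"claw":-1},{"slide":[0,0,0],"angular":[0,0,0],"claw":-1},{"slide":[0,0,0],"angular":[0,0,0],"claw":-1},{"slide":[0,0,0],"angular":[0,0,0],"claw":-1},{"slide":[0,0,0],"angular":[0,0,0],"claw":-1}]' 60
python3 -c "
from plan import *
st()"
```

```text
t: 12.6
tcp_pos: [0.4683, 0.3272, 0.0673]
tool_rot: [0.166, 0.953, 0.043, -0.248]
force: [0.7, -0.7, 1.6]
finger_gap: 0.148
gripper_force: 61.8
12.6 [0.468 0.327 0.067] [[-0.821, 0.295, 0.488], [0.338, 0.941, 0.0], [-0.459, 0.165, -0.873]] gap 0.148135236660088 F [ 0.679 -0.685  1.633] 61.767024993896484
```

```bash
python3 -m creep '[{"slide":[0,0,-0.8],"angular":[0,0,0],"claw":-1},{"slide":[0,0,-1.5],"angular":[0,0,0],"claw":-1},{"slide":[0,0,-2.2],"angular":[0,0,0],"claw":-1},{"slide":[0,0,-2.5],"angular":[0,0,0],"claw":-1},{"slide":[0,0,-2.5],"angular":[0,0,0],"claw":-1},{"slide":[0,0,-2.5],"angular":[0,0,0],"claw":-1},{"slide":[0,0,-2],"angular":[0,0,0],"claw":-1},{"slide":[0,0,-1],"angular":[0,0,0],"claw":-1},{"slide":[0,0,0],"angular":[0,0,0],"claw":-1},{"slide":[0,0,0],"angular":[0,0,0],"claw":-1}]'
python3 -c "
from plan import *
st()
s=manip.sense();R0=R.from_quat(s['tool_rot']);print((R0.inv()*down(40.9)).as_rotvec(),(R0.inv()*down(70.2)).as_rotvec())
from station import viewer
import cv2,numpy as np
a=viewer.snapshot('top');b=viewer.snapshot('side')
z=lambda m,x,y,w:cv2.resize(m[y:y+w,x:x+w],(400,400),interpolation=cv2.INTER_CUBIC)
cv2.imwrite('pics/c7.png',np.hstack([z(a,155,165,80),z(b,195,90,80)]))"
```

```text
t: 13.43
tcp_pos: [0.5366, 0.3022, 0.1975]
tool_rot: [0.166, 0.953, 0.043, -0.249]
force: [-0.4, 0.4, -1.8]
finger_gap: 0.147
gripper_force: 61.3
13.4333 [0.537 0.302 0.198] [[-0.821, 0.295, 0.488], [0.338, 0.941, -0.001], [-0.46, 0.165, -0.873]] gap 0.1466955750237551 F [-0.367  0.352 -1.78 ] 61.257981061935425
[-0.131 -0.499  0.501] [-0.001 -0.51   0.   ]
```

View pics/c7.png

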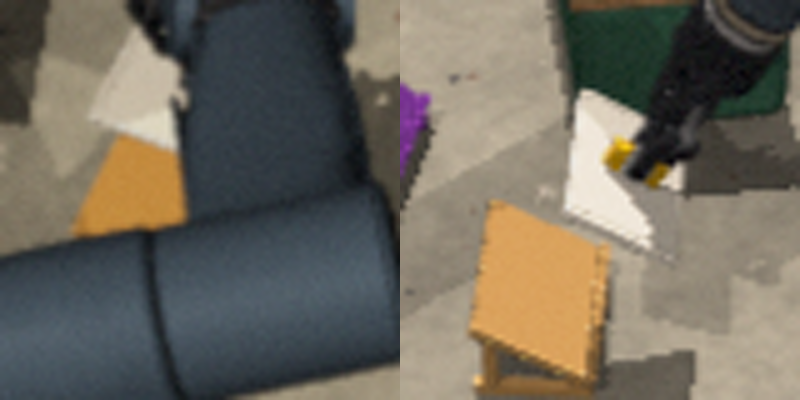

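The lid is gripped by its handle and clear of the bare stand (side crop, lid about (620,180)). I'll level it and carry it over the box.

```bash
python3 -m creep '[{"slide":[0,0,-0.5],"angular":[0,-0.09,0],"claw":-1},{"slide":[0,0,-0.5],"angular":[0,-0.11,0],"claw":-1},{"slide":[0,0,-0.5],"angular":[0,-0.11,0],"claw":-1},{"slide":[0,0,0],"angular":[0,-0.11,0],"claw":-1},{"slide":[0,0,0],"angular":[0,-0.09,0],"claw":-1},{"slide":[0,0,0],"angular":[0,0,0.1],"claw":-1},{"slide":[0,0,0],"angular":[0,0,0.11],"claw":-1},{"slide":[0,0,0],"angular":[0,0,0.11],"claw":-1},{"slide":[0,0,0],"angular":[0,0,0.11],"claw":-1},{"slide":[0,0,0],"angular":[0,0,0.08],"claw":-1}]'
python3 -m creep '[{"slide":[0,0,0],"angular":[0,0,0],"claw":-1},{"slide":[0,0,0],"angular":[0,0,0],"claw":-1}]'
python3 -c "
from plan import *
st();go([.502,-.0255,.19],down(40.9))"
```

```text
t: 14.37
tcp_pos: [0.5404, 0.3004, 0.2099]
tool_rot: [0.416, 0.909, -0.001, -0.002]
force: [1.0, 1.1, -2.0]
finger_gap: 0.15
gripper_force: 61.2
t: 14.53
tcp_pos: [0.5411, 0.3004, 0.2103]
tool_rot: [0.413, 0.911, -0.001, -0.001]
force: [0.7, -0.7, -1.7]
finger_gap: 0.148
gripper_force: 61.2
14.5333 [0.541 0.3   0.21 ] [[-0.658, 0.753, 0.002], [0.753, 0.658, -0.003], [-0.003, -0.001, -1.0]] gap 0.14751810057803244 F [ 0.713 -0.706 -1.725] 61.17366313934326
turn [-0.003 -0.002  0.005] rows>= 0.047997831915333994 then slide cm [-22.07  -24.295   2.03 ] rows>= 7.886331987505255
```

```bash
python3 -m creep '[{"slide":[-1.3,-1.4,0],"angular":[-0.003,-0.002,0.005],"claw":-1},{"slide":[-2.2,-2.4,0],"angular":[0,0,0],"claw":-1},{"slide":[-2.6,-2.9,0],"angular":[0,0,0],"claw":-1},{"slide":[-2.6,-2.9,0],"angular":[0,0,0],"claw":-1},{"slide":[-2.6,-2.9,0],"angular":[0,0,0],"claw":-1},{"slide":[-2.6,-2.9,0],"angular":[0,0,0],"claw":-1},{"slide":[-2.6,-2.9,0],"angular":[0,0,0],"claw":-1},{"slide":[-2.6,-2.9,0],"angular":[0,0,0],"claw":-1},{"slide":[-1.8,-1.9,0],"angular":[0,0,0],"claw":-1},{"slide":[-1.2,-1.2,0],"angular":[0,0,0],"claw":-1}]'
python3 -m creep '[{"slide":[0,0,1],"angular":[0,0,0],"claw":-1},{"slide":[0,0,1.5],"angular":[0,0,0],"claw":-1},{"slide":[0,0,1.5],"angular":[0,0,0],"claw":-1},{"slide":[0,0,0.5],"angular":[0,0,0],"claw":-1},{"slide":[0,0,0],"angular":[0,0,0],"claw":-1},{"slide":[0,0,0],"angular":[0,0,0],"claw":-1}]'
python3 -c "
from plan import *
from h import *
st();go([.502,-.0255,.15],down(40.9))
s=manip.sense();z=s['tcp_pos'][2]-.004
b=viewer.snapshot('side');cv2.imwrite('pics/h8.png',b)
x0,y0,S=215,140,4
m=cv2.resize(b[y0:y0+100,x0:x0+85],None,fx=S,fy=S,interpolation=cv2.INTER_CUBIC);hsv=cv2.cvtColor(m,cv2.COLOR_BGR2HSV)
mk=cv2.inRange(hsv,(0,0,185),(180,50,255))
for c in sorted(cv2.findContours(mk,0,1)[0],key=cv2.contourArea)[::-1][:4]:
    print(cv2.contourArea(c)/16,(cv2.approxPolyDP(cv2.convexHull(c),4,True).reshape(-1,2)+.5)/S-.5+[x0,y0])
R0=R.from_quat(s['tool_rot']).as_matrix()
print('expected lid corners px',[proj('side',s['tcp_pos']+R0@np.array([a*.05,bb*.075,.004])) for a,bb in((1,1),(1,-1),(-1,-1),(-1,1))])"
```

```text
t: 15.37
tcp_pos: [0.5018, -0.0282, 0.211]
tool_rot: [0.417, 0.909, 0.001, 0.001]
force: [-0.7, -0.2, -1.6]
finger_gap: 0.147
gripper_force: 61.2
t: 15.87
tcp_pos: [0.5028, -0.0254, 0.1663]
tool_rot: [0.416, 0.909, 0.001, 0.001]
force: [1.3, -0.7, -1.1]
finger_gap: 0.144
gripper_force: 61.2
15.8667 [ 0.503 -0.025  0.166] [[-0.653, 0.757, -0.001], [0.757, 0.653, 0.003], [0.003, 0.001, -1.0]] gap 0.14408148064852744 F [ 1.319 -0.66  -1.14 ] 61.17690682411194
turn [ 0.003  0.001 -0.002] rows>= 0.02671408991316031 then slide cm [ 0.047 -0.072  1.629] rows>= 0.39116382340981715
997.3125 [[236.375 171.625]
 [245.125 179.375]
 [253.625 192.375]
 [253.125 198.375]
 [248.875 204.875]
 [221.625 226.875]
 [214.625 221.625]
 [214.625 176.375]]
180.53125 [[266.375 176.375]
 [279.375 182.875]
 [267.375 197.875]
 [261.875 186.125]
 [263.375 178.375]]
66.03125 [[296.875 153.125]
 [295.875 164.625]
 [284.125 157.875]
 [287.875 154.375]]
52.78125 [[295.875 166.375]
 [299.375 177.875]
 [299.375 188.875]
 [292.125 186.875]]
expected lid corners px [array([256.003, 172.112]), array([233.822, 198.09 ]), array([257.496, 209.883]), array([279.003, 182.868])]
```

The lid's measured right corner (279.4,182.9) matches its predicted position (279.0,182.9), so it is centred in the grip and over the box. I'll lower it.

```bash
python3 -m creep '[{"slide":[0,-0.05,0.8],"angular":[0.002,0.001,-0.002],"claw":-1},{"slide":[0,0,1.2],"angular":[0,0,0],"claw":-1},{"slide":[0,0,1],"angular":[0,0,0],"claw":-1},{"slide":[0,0,0.5],"angular":[0,0,0],"claw":-1},{"slide":[0,0,0.2],"angular":[0,0,0],"claw":-1},{"slide":[0,0,0],"angular":[0,0,0],"claw":-1},{"slide":[0,0,0],"angular":[0,0,0],"claw":-1}]'
python3 -c "
from plan import *
st();go([.502,-.0255,.118],down(40.9))"
```

```text
t: 16.5
tcp_pos: [0.5029, -0.026, 0.1295]
tool_rot: [0.416, 0.909, 0.0, 0.001]
force: [-0.1, 0.1, -0.6]
finger_gap: 0.144
gripper_force: 61.2
16.5 [ 0.503 -0.026  0.129] [[-0.654, 0.756, -0.001], [0.756, 0.654, 0.001], [0.002, -0.0, -1.0]] gap 0.14443190161324498 F [-0.09   0.073 -0.572] 61.17685317993164
turn [ 0.001  0.001 -0.001] rows>= 0.014588276729619218 then slide cm [ 0.092 -0.035  1.149] rows>= 0.27658534520624284
```

```bash
python3 -m creep '[{"slide":[0.05,0,0.3],"angular":[0.001,0.001,0],"claw":-1},{"slide":[0,0,0.3],"angular":[0,0,0],"claw":-1},{"slide":[0,0,0.2],"angular":[0,0,0],"claw":-1},{"slide":[0,0,0],"angular":[0,0,0],"claw":-1},{"slide":[0,0,0],"angular":[0,0,0],"claw":-1}]'
python3 -m creep '[{"slide":[0,0,0.2],"angular":[0,0,0],"claw":-1},{"slide":[0,0,0.2],"angular":[0,0,0],"claw":-1},{"slide":[0,0,0],"angular":[0,0,0],"claw":-1}]'
python3 -m creep '[{"slide":[0,0,0.2],"angular":[0,0,0],"claw":-1},{"slide":[0,0,0],"angular":[0,0,0],"claw":-1}]'
```

```text
t: 16.92
tcp_pos: [0.5022, -0.0255, 0.1213]
tool_rot: [0.416, 0.909, -0.0, -0.0]
force: [-0.3, -0.1, -1.9]
finger_gap: 0.145
gripper_force: 61.2
t: 17.17
tcp_pos: [0.5025, -0.0256, 0.1174]
tool_rot: [0.416, 0.909, 0.0, 0.0]
force: [-0.0, -0.8, 0.4]
finger_gap: 0.147
gripper_force: 61.6
t: 17.33
tcp_pos: [0.5025, -0.0255, 0.1159]
tool_rot: [0.416, 0.909, 0.0, 0.0]
force: [-1.1, 0.7, 4.6]
finger_gap: 0.147
gripper_force: 62.2
```

```bash
python3 -m creep '[{"slide":[0,0,0.15],"angular":[0,0,0],"claw":-1},{"slide":[0,0,0.15],"angular":[0,0,0],"claw":-1},{"slide":[0,0,0],"angular":[0,0,0],"claw":-1}]'
python3 -m creep '[{"slide":[0,0,0.15],"angular":[0,0,0],"claw":-1},{"slide":[0,0,0.15],"angular":[0,0,0],"claw":-1},{"slide":[0,0,0],"angular":[0,0,0],"claw":-1}]'
```

```text
t: 17.58
tcp_pos: [0.5025, -0.0255, 0.1132]
tool_rot: [0.416, 0.909, 0.0, 0.0]
force: [-1.5, 1.3, 5.7]
finger_gap: 0.147
gripper_force: 62.3
t: 17.83
tcp_pos: [0.5025, -0.0255, 0.1108]
tool_rot: [0.416, 0.909, 0.0, 0.001]
force: [-3.3, 2.2, 11.1]
finger_gap: 0.146
gripper_force: 62.9
```

It's in the mouth and sinking on the strips. Keep pressing until it stops.

```bash
python3 -m creep '[{"slide":[0,0,0.1],"angular":[0,0,0],"claw":-1},{"slide":[0,0,0.1],"angular":[0,0,0],"claw":-1},{"slide":[0,0,0],"angular":[0,0,0],"claw":-1}]'
python3 -m creep '[{"slide":[0,0,0.1],"angular":[0,0,0],"claw":-1},{"slide":[0,0,0],"angular":[0,0,0],"claw":-1},{"slide":[0,0,0],"angular":[0,0,0],"claw":-1}]'
```

```text
t: 18.08
tcp_pos: [0.5025, -0.0255, 0.1107]
tool_rot: [0.416, 0.91, 0.0, 0.001]
force: [-6.7, 1.7, 26.2]
finger_gap: 0.148
gripper_force: 65.1
t: 18.33
tcp_pos: [0.5026, -0.0255, 0.1107]
tool_rot: [0.416, 0.91, 0.0, 0.001]
force: [-6.9, 2.6, 34.5]
finger_gap: 0.151
gripper_force: 66.1
```

It hit a hard stop at 34 N after sinking about 6 mm. Unload, release and rise.

```bash
python3 -m creep '[{"slide":[0,0,-0.15],"angular":[0,0,0],"claw":-1},{"slide":[0,0,-0.1],"angular":[0,0,0],"claw":-0.4},{"slide":[0,0,0],"angular":[0,0,0],"claw":-0.4},{"slide":[0,0,0],"angular":[0,0,0],"claw":-0.3},{"slide":[0,0,0],"angular":[0,0,0],"claw":-0.3},{"slide":[0,0,-1],"angular":[0,0,0],"claw":-0.3},{"slide":[0,0,-2],"angular":[0,0,0],"claw":-0.3},{"slide":[0,0,-3],"angular":[0,0,0],"claw":-0.3},{"slide":[0,0,-4],"angular":[0,0,0],"claw":-0.3},{"slide":[0,0,-4],"angular":[0,0,0],"claw":-0.3}]'
python3 -m creep '[{"slide":[-1,3,0],"angular":[0,0,0],"claw":-0.3},{"slide":[-1,3.5,0],"angular":[0,0,0],"claw":-0.3},{"slide":[-1,3.5,0],"angular":[0,0,0],"claw":-0.3},{"slide":[0,4,0],"angular":[0,0,0],"claw":-0.3},{"slide":[0,4,0],"angular":[0,0,0],"claw":-0.3},{"slide":[0,4,0],"angular":[0,0,0],"claw":-0.3},{"slide":[0,0,0],"angular":[0,0,0],"claw":-0.3},{"slide":[0,0,0],"angular":[0,0,0],"claw":-0.3}]'
python3 -c "
from h import *
a=viewer.snapshot('top');b=viewer.snapshot('side')
z=lambda m,x,y,w:cv2.resize(m[y:y+w,x:x+w],(400,400),interpolation=cv2.INTER_CUBIC)
cv2.imwrite('pics/c9.png',np.hstack([z(a,255,165,60),z(b,222,170,65)]))"
```

```text
t: 19.17
tcp_pos: [0.5014, -0.0254, 0.25]
tool_rot: [0.416, 0.909, -0.0, -0.001]
force: [-0.2, -0.4, 0.3]
finger_gap: 0.35
gripper_force: 0.0
t: 19.83
tcp_pos: [0.6889, 0.0972, 0.248]
tool_rot: [0.415, 0.91, -0.0, -0.0]
force: [-0.4, -0.2, 0.8]
finger_gap: 0.349
gripper_force: 0.0
```

View pics/c9.png

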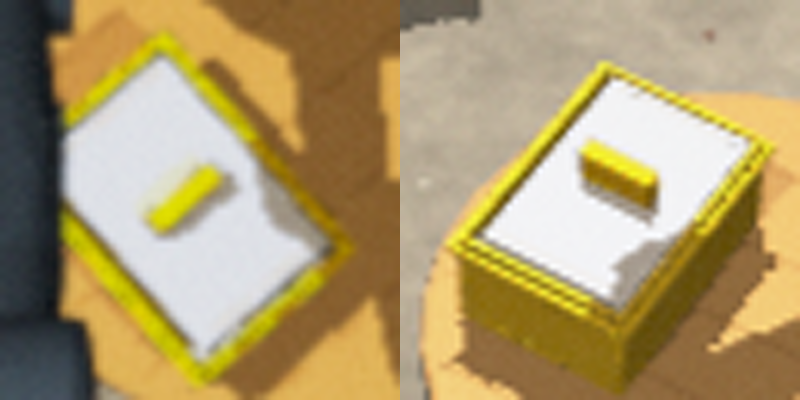

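The lid sits in the mouth with an even margin inside the rim on every side (side-crop corners about (610,80), (750,145), (620,310) and (480,238)). The handle is up and it is level with the rim. With the tool upright at the hard stop, both strips are down, so I'm handing in.

```bash
python3 -c "
from station import ticket
print(ticket.sign_off())"
```

```text
the job is handed in; nothing more can be done
None
```

The job is handed in, with no verdict returned: the steel container stands upright in the yellow box, and the lid was pressed to its stop and looks level and flush with the rim in the last pictures.

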